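Lock the bayonet ring of the red-capped vial's shaker

ROBOT

A 6-joint arm with a two-finger parallel gripper is mounted at the origin on a cart in front of the work surface, level with it; the furniture and walls round the work are solid. World frame = base frame: x ahead of the robot, y to its left, z up, the work surface at z = 0. Lengths are in m, angles in rad, forces in N, time in s.
With the tool pointing down it reaches from about 0.4 to 0.825 m from the base axis. Payload 7 kg.
Tool frame: the origin (TCP) lies midway between the tips of the shut fingers; the grasp point (between the pads) lies arm.hold_point_z behind it (arm.hold_point_z is the distance from the TCP to the grasp point, in m); z points along the fingers, y is the line along which they close (so a half turn about z gives the same grasp; the last joint's range is limited). The gripper opens to 88 mm and grips with 3 to 60 N. Pads are 19 mm wide; open, the fingers measure 130 mm over their backs; the gripper's body (78 mm by 193 mm) begins 47 mm behind the grasp point.
Start: joints at [1.437, 0.359, 0.012, 0, -1.224, -0.288], TCP at [0.276, 0.616, 0.227] pointing down, gripper open.
Joint ranges: [-3.07, 3.07], [-1.43, 2.12], [-1.02, 1.25], [-3.03, 1.67], [-3.05, -0], [-3.03, 3.03]. Speed limits (rad/s): [2.39, 2.39, 3.01, 3.14, 3.14, 3.14].

INTERFACE

Orientations are given as [roll, pitch, yaw] about the fixed x, y, z axes, in that order (R = Rz(yaw) Ry(pitch) Rx(roll)).
In Python, from station import arm gives the robot as it stands.
- The arm moves only by the shell command python3 -m crank 'ROWS' [OPENING] [FORCE]. ROWS is JSON, a list that holds one entry, the list of rows, each a list of 4 numbers: the shift along the tool's x, y, z in units of 25 mm (1.0 is 25 mm), then the turn about the tool's z in units of 5 degrees (1.0 is 5 degrees). A call has 1 to 12 rows; each row is the pose to reach, as a shift and turn from the pose commanded when the call began, along the tool's axes at that moment; what a row does not reach only later rows make up. A row lasts 1/8 s, in which the tool goes at most 62.5 mm and 10.7 degrees, less where a joint would pass 70% of its speed; a pose out of reach is approached as far as the arm can. A call with a gripper value outside its range is refused whole. OPENING is the closure, from 0 (fully open) to 1 (shut), set as the call begins (- or left out, the last holds). The fingers move at their own pace and stop on an object; FORCE is the grip in N (left out, the last holds). Time passes only in rows, so rows that repeat a pose let the fingers close. It gives the time, the measured TCP pose, the force, the opening and the grip force at its end, in the units of the state.
- arm.get_state(): the state, without advancing time (a new reading comes with each control period).
- arm.grab_frame(name): name is "scene" or "top" or "wrist"; returns (picture, depth): 480x640x3 uint8, red, green, blue; 480x640 float32, m along the optical axis (not along the pixel's ray), 0 where there is no reading.
- arm.get_calibration(name): a dict with "mtx" (3x3 intrinsics, pixels), "R" (3x3) and "t" (3): a world point X has camera coordinates R X + t; the wrist camera has in their place "mount" (4x4, takes a point from camera to tool coordinates, whose origin is the TCP and whose axes are the flange's). Camera axes: x right, y down, z forward; pixel columns grow to the right and rows downward; lengths in m; the calibration is good to about 2 mm. The wrist camera is an equidistant fisheye: a pixel r from the principal point sees the ray r / f radians off the axis. A picture is of the moment at which its call begins: read the wrist's pose just before it. get_calibration takes no time and is no camera call.
- arm.job_done(): hands the job in; it is judged then, once.
Trained networks look in the newest picture that a camera, given by its name, has taken for a name from the list of things; names that differ only in an ending like _2 or _b are one class to them, and where a whole thing is asked for, a point or a joint stands for the part that bears it (a point fixed in the world has none). Each returns a list of dicts, best first, with "score" (0 to 1); they miss things now and then, are a little off and sometimes report something else, mostly with a low value. They report only what shows in the picture. A call takes as long as a camera call. They do not tell look-alikes from the thing itself.
- arm.recognise(thing, camera): "extent" ([left, top, width, height] in pixels, round what is visible of it).
- arm.trace(thing, camera): "mask" (480x640 bool, what is visible of it) and "extent" ([left, top, width, height] in pixels, round what is visible of it).
The state is a dict: "t": time; "q": joint angles; "qd": joint speeds; "joint_efforts": joint torques, N m; "eef_pos": TCP position; "ee_rot": TCP orientation; "force": force on the tool from outside, world axes, zero at the start; "moment": the same for the moment, N m; "width": finger opening in m; "gripper_force": force on a finger pad.
Only numpy, scipy, OpenCV 4.12 (cv2) and the standard library are available. Lean on these libraries where they do the work, as an engineer would, in place of code of your own. Each camera call takes 0.05 s, during which the arm holds its last target. There are 200 camera calls.

TASK

Two small vial shakers stand on the bench, each with a vial in its seat and its black bayonet clamping ring still open. Twist the ring round the red-capped vial clockwise (seen from above), about a quarter turn, until it clicks locked, then let go; leave that vial standing in its seat, and leave the ring of the green-capped vial open.

Things in the scene. Friction and masses are not known exactly. Their poses are not given: they have to be found in the camera images.
- red_ring_grip (a point): Black bayonet ring (48 mm across) round the red-capped vial, on a fixed round white shaker: grip point on its upright axis. Two opposite wings have flat outer faces 56 mm apart, 24 mm wide, from 14 mm below to 10 mm above this point; the point's x axis runs through both wings (+x: white mark) and turns with the ring; z up. Grip across the wings from above. Free for 24 mm below this point.
- red_ring (a joint): Turn of the red-capped vial's ring, rad, growing clockwise seen from above: 0 fully open, 1.45 (83 degrees) the locked stop. Starts at 0. A catch resists with up to about 0.2 N m; let go before 1.2 it slips back or stays unlocked; past 1.2 (69 degrees) it clicks over, drives itself to the stop and stays there. Steel claws below the ring hold its brass lugs when locked.
- green_ring (a joint): Turn of the same kind of ring on the other, equal shaker, which holds the green-capped vial: 0 rad at the start (open), to be left open.
- red_vial_center (a point): Centre, half-way up, of the red-capped vial, 27 mm across and 56 mm tall, standing loose and upright in the seat inside the ring (about 1 mm play round it); z is its axis, up. Its cap stands out of the ring, its top 30 mm above the ring's grip point.
Things that resemble listed ones, but are neither listed nor needed, are in the scene too. What is shaped like the part that bears red_vial_center but turquoise or white is not meant.

How it is judged:
At the end, for the whole second after the job is handed in: The red-capped vial's ring has clicked home (turned past 1.35 rad, stop at 1.45), the green-capped vial's ring is still open (under 0.4 rad), and the red-capped vial stands in its seat: within 10 mm of the ring's axis, lifted less than 10 mm, tilted less than 0.25 rad (value of joint red_ring above 1.35 rad and value of joint green_ring below 0.4 rad and horizontal distance between red_vial_center and red_ring_grip below 0.01 m and z of red_vial_center in the frame of red_ring_grip below 0.012 m and angle between red_vial_center's own z axis and vertical below 0.25 rad); the robot touches nothing.
It fails at once if the ring of the green-capped vial is turned (value of joint green_ring above 0.4 rad).
It also fails if it takes over 32 s, if anything falls off the work surface, if the arm or the gripper's body presses on something with over 40 N, if the wrist force passes 120 N, or if a joint passes its speed limit or range.

## Working session

There is one attempt and no reset: what is moved stays moved. The work goes in short steps, Python scripts to look and compute and a shell command to move; the robot and the scene stay as the last step left them, time stands still between calls to the robot, and variables do not carry over. Pictures are saved under pics/ and viewed, at most 10 in all, crops included, and the job is handed in when it is done.

```bash
mkdir -p pics; cat > h.py <<'E'
import numpy as np, cv2
from station import arm
def world(cam, depth, mask):
    c=arm.get_calibration(cam); K=np.array(c["mtx"]); R=np.array(c["R"]); t=np.array(c["t"])
    v,u=np.nonzero(mask&(depth>0)); d=depth[v,u]
    P=np.stack([(u-K[0,2])/K[0,0]*d,(v-K[1,2])/K[1,1]*d,d],1)
    return (P-t)@R, u, v
E
python3 - <<'E'
from h import *
s=arm.get_state(); print(s["t"],s["eef_pos"],s["ee_rot"],s["width"],arm.hold_point_z)
for cam in ("top","scene"):
    im,d=arm.grab_frame(cam); cv2.imwrite(f"pics/{cam}.png",im[...,::-1])
    for th in ("red_ring","red_vial_center"):
        for r in arm.trace(th,cam):
            P,u,v=world(cam,d,r["mask"]); 
            print(cam,th,round(r["score"],2),r["extent"],len(P),np.median(P,0).round(3),np.percentile(P,2,axis=0).round(3),np.percentile(P,98,axis=0).round(3),im[r["mask"]].mean(0).round())
E
```

```text
0.0 [0.27618088 0.61538447 0.22562285] [ 3.13996452e+00 -1.23526810e-04 -4.21951815e-01] 0.08762561566991717 0.0188
top red_ring 0.86 [356.4, 260.1, 31.3, 28.7] 346 [ 0.435 -0.131  0.088] [ 0.412 -0.157  0.048] [ 0.466 -0.107  0.094] [57. 52. 48.]
top red_ring 0.42 [178.1, 200.2, 31.6, 36.3] 393 [0.531 0.206 0.087] [0.511 0.191 0.046] [0.564 0.235 0.095] [54. 49. 44.]
top red_vial_center 0.77 [422.5, 269.3, 17.7, 12.5] 156 [ 0.441 -0.251  0.053] [ 0.432 -0.264  0.009] [ 0.453 -0.243  0.06 ] [ 23. 116. 116.]
top red_vial_center 0.7 [224.5, 280.9, 12.8, 13.5] 159 [0.409 0.135 0.054] [0.4   0.126 0.01 ] [0.421 0.15  0.059] [ 32. 124. 124.]
top red_vial_center 0.63 [265.9, 240.1, 18.3, 14.4] 196 [0.488 0.057 0.049] [ 0.479  0.045 -0.001] [0.505 0.074 0.06 ] [156. 153. 151.]
top red_vial_center 0.54 [368.4, 266.0, 14.1, 13.7] 181 [ 0.438 -0.133  0.108] [ 0.428 -0.147  0.055] [ 0.451 -0.122  0.114] [141.  59.  48.]
scene red_ring 0.66 [292.1, 294.3, 47.6, 51.5] 1132 [ 0.428 -0.153  0.08 ] [ 0.409 -0.162  0.05 ] [ 0.465 -0.12   0.092] [49. 45. 43.]
scene red_vial_center 0.92 [282.9, 242.0, 12.0, 34.9] 381 [0.487 0.049 0.025] [0.477 0.041 0.003] [0.5   0.067 0.058] [131. 129. 128.]
scene red_vial_center 0.8 [351.1, 381.1, 25.3, 43.2] 650 [ 0.436 -0.264  0.022] [ 0.428 -0.272  0.004] [ 0.449 -0.251  0.058] [30. 89. 90.]
scene red_vial_center 0.72 [220.8, 229.7, 19.0, 36.2] 385 [0.408 0.128 0.026] [0.398 0.122 0.002] [0.422 0.157 0.058] [30. 89. 91.]
scene red_vial_center 0.68 [304.4, 288.2, 20.3, 23.0] 285 [ 0.436 -0.141  0.108] [ 0.427 -0.148  0.072] [ 0.446 -0.127  0.112] [117.  46.  42.]
scene red_vial_center 0.67 [294.4, 294.8, 45.9, 50.2] 1084 [ 0.426 -0.154  0.078] [ 0.409 -0.162  0.05 ] [ 0.464 -0.124  0.092] [48. 44. 42.]
```

View pics/top.png

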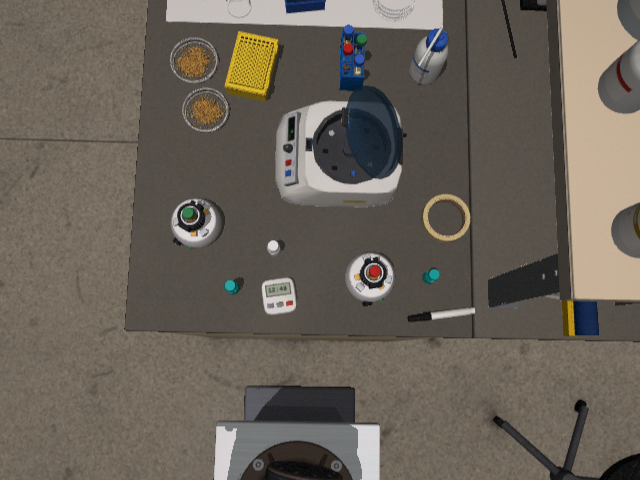

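View pics/scene.png

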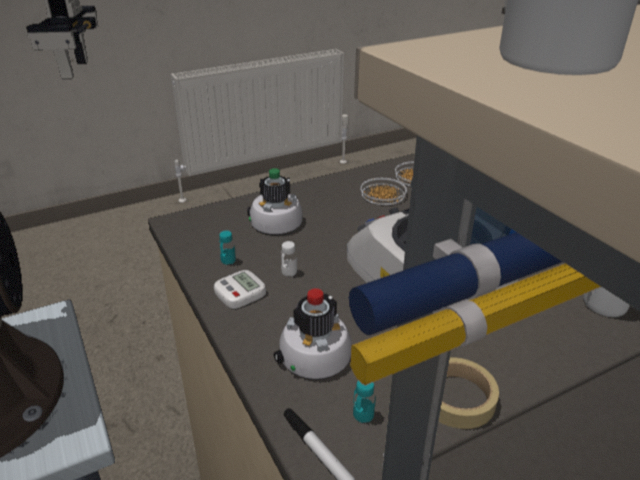

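The top view shows the red-capped vial and ring at about (374,271) and the green one at (189,214). The scene view agrees, with red at (316,297). I'll move above the red one.

```bash
python3 -m crank '[[[2,2,0,0],[4,3.8,0,0],[5.8,5.5,0,0],[7.5,7.1,0,0],[9.2,8.7,0,0],[10.8,10.2,0,0],[12.2,11.5,0,0],[13.2,12.6,0,0],[14.2,14.6,0,0],[15.2,16.8,0,0],[16.2,19,0,0],[17,21,0,0]]]'
python3 -m crank '[[[0.6,1.8,0,0],[1.1,3.4,0,0],[1.2,3.6,0,0],[1.2,3.6,0,0],[1.2,3.6,0,0]]]'
python3 - <<'E'
from h import *
s=arm.get_state(); print(s["t"],s["eef_pos"],s["ee_rot"]); c=arm.get_calibration("wrist"); print(c)
im,d=arm.grab_frame("wrist"); cv2.imwrite("pics/w1.png",im[...,::-1]); np.savez("w1.npz",im=im,d=d,p=s["eef_pos"],r=s["ee_rot"])
for th in ("red_ring",):
    for r in arm.trace(th,"wrist"): print(r["score"],r["extent"])
E
```

```text
t: 1.8
eef_pos: [0.4489, -0.0391, 0.2269]
ee_rot: [-3.141, -0.001, -0.422]
force: [1.6, -0.6, 0.2]
width: 0.0874
gripper_force: 0.0
t: 2.42
eef_pos: [0.4399, -0.1309, 0.2266]
ee_rot: [-3.141, -0.0, -0.421]
force: [0.1, 0.3, 0.4]
width: 0.0874
gripper_force: 0.0
2.425 [ 0.43987318 -0.13086852  0.22662971] [-3.14141491e+00 -1.61820995e-04 -4.21026019e-01]
{'mtx': array([[371.64829954,   0.        , 319.98816511],
       [  0.        , 371.64829954, 238.27962249],
       [  0.        ,   0.        ,   1.        ]]), 'mount': array([[-7.33385183e-04, -9.57458055e-01, -2.88571544e-01,
         7.74652476e-02],
       [ 9.99998894e-01, -1.07562710e-03,  1.02741751e-03,
         9.39657590e-04],
       [-1.29410455e-03, -2.88570471e-01,  9.57457784e-01,
        -1.57580756e-01],
       [ 0.00000000e+00,  0.00000000e+00,  0.00000000e+00,
         1.00000000e+00]])}
0.57 [298.5, 179.4, 59.3, 82.9]
```

View pics/w1.png

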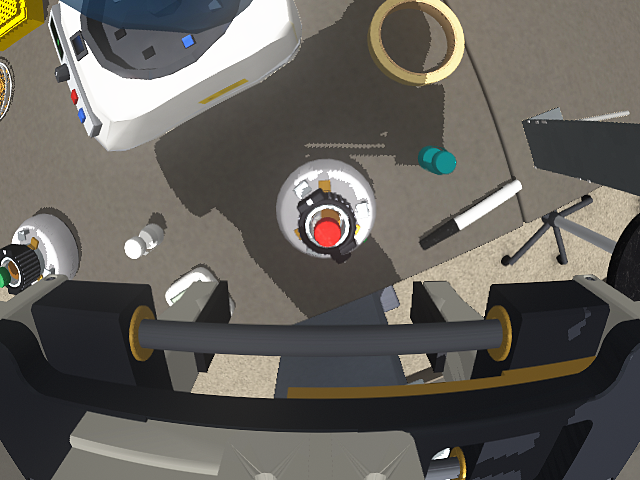

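The wrist view shows the red cap at (327,231) inside the ring, with a dark wing near (343,255) and another near (310,200). I'll unproject this to a metric top-down map to get the axis and wing angle.

```bash
cat >> h.py <<'E'
from scipy.spatial.transform import Rotation as Ro
def wristcloud(d,p,r):
    c=arm.get_calibration("wrist"); K=c["mtx"]; M=c["mount"]
    v,u=np.mgrid[:480,:640]; x=(u-K[0,2])/K[0,0]; y=(v-K[1,2])/K[1,1]; th=np.hypot(x,y)
    k=np.tan(th)/np.maximum(th,1e-9)
    P=np.stack([x*k*d,y*k*d,d],-1)@M[:3,:3].T+M[:3,3]
    return P@Ro.from_euler("xyz",r).as_matrix().T+p
def ortho(f,c,out,half=.045,n=600):
    a=np.load(f); W=wristcloud(a["d"],a["p"],a["r"]); ok=(a["d"]>0)&(np.abs(W[...,:2]-c).max(-1)<half)&(W[...,2]>.03)
    P=W[ok]; C=a["im"][ok]; o=np.argsort(P[:,2]); P,C=P[o],C[o]
    im=np.full((n,n,3),128,np.uint8); s=n/2/half
    for q,col in zip(P,C):  # up = +x, left = +y
        cv2.circle(im,(int(n/2-(q[1]-c[1])*s),int(n/2-(q[0]-c[0])*s)),4,tuple(int(k) for k in col[::-1]),-1)
    cv2.imwrite(out,im); return P,C
E
python3 - <<'E'
from h import *
c=np.array([.438,-.133]); P,C=ortho("w1.npz",c,"pics/o1.png")
red=(C[:,0]>120)&(C[:,1]<70); print("cap",P[red].mean(0),P[red].min(0),P[red].max(0),np.percentile(P[red][:,2],[50,95]))
dark=(C.max(1)<70)&(P[:,2]>.075); Q=P[dark]; print("ring z",np.percentile(Q[:,2],[5,50,95]))
(x,y),r=cv2.minEnclosingCircle(Q[:,:2].astype(np.float32)*1000); print("enc",x,y,r)
rr=np.hypot(*(Q[:,:2]-P[red][:,:2].mean(0)).T); F=Q[rr>.0255]; 
print(np.c_[F[:,:2]-P[red][:,:2].mean(0),F[:,2]].round(3)[::max(1,len(F)//30)])
E
```

```text
cap [ 0.43734294 -0.13727978  0.10930276] [ 0.42583258 -0.14665851  0.07217596] [ 0.44651305 -0.12612388  0.11161809] [0.10961653 0.11081793]
ring z [0.23417076 0.32766606 0.3348518 ]
enc 438.21905517578125 -133.05184936523438 63.30021286010742
[[ 0.025  0.007  0.075]
 [ 0.018  0.046  0.237]
 [-0.009 -0.038  0.253]
 [-0.024 -0.032  0.272]
 [ 0.034  0.043  0.304]
 [-0.035 -0.029  0.306]
 [ 0.038  0.01   0.306]
 [-0.037 -0.023  0.307]
 [ 0.016 -0.025  0.309]
 [ 0.044  0.039  0.314]
 [-0.038 -0.041  0.316]
 [-0.044 -0.041  0.316]
 [ 0.028  0.003  0.325]
 [ 0.01  -0.037  0.326]
 [ 0.033  0.012  0.327]
 [ 0.033  0.016  0.327]
 [ 0.045  0.04   0.328]
 [ 0.035  0.02   0.329]
 [ 0.03   0.006  0.329]
 [ 0.026 -0.002  0.33 ]
 [ 0.036  0.018  0.331]
 [ 0.042  0.034  0.331]
 [ 0.026 -0.002  0.332]
 [ 0.03   0.008  0.333]
 [ 0.032  0.012  0.333]
 [ 0.011 -0.034  0.334]
 [ 0.044  0.046  0.334]
 [ 0.011 -0.026  0.334]
 [ 0.005 -0.038  0.335]
 [ 0.002 -0.04   0.335]
 [ 0.012 -0.022  0.336]]
```

View pics/o1.png

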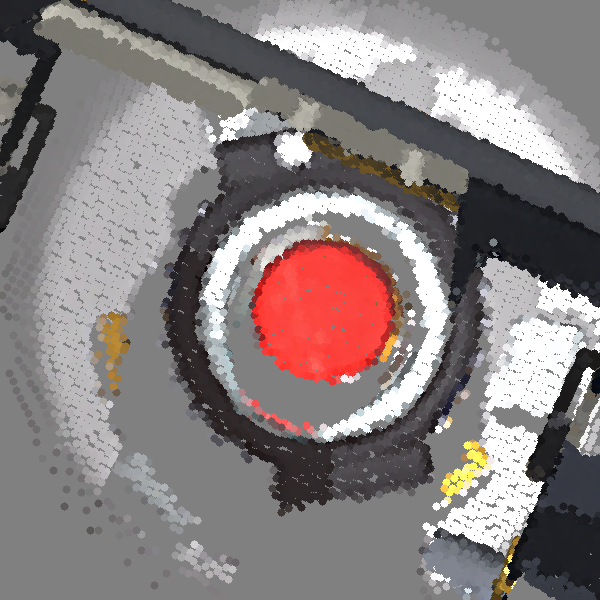

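The map shows the white ring centred near (325,315), with wings at top (white mark at 292,150) and at bottom (about 355,480). I'll redo it without the gripper points.

```bash
sed -i 's/(W\[...,2\]>.03)/(W[...,2]>.03)\&(W[...,2]<.12)/' h.py
python3 - <<'E'
from h import *
c=np.array([.436,-.1365]); P,C=ortho("w1.npz",c,"pics/o2.png",.04)
red=(C[:,0]>120)&(C[:,1]<70)&(P[:,2]>.105); print("cap",P[red].mean(0),(P[red].min(0)+P[red].max(0))/2)
w=(C.min(1)>190)&(P[:,2]>.07)&(np.hypot(*(P[:,:2]-c).T)<.022);(x,y),r=cv2.minEnclosingCircle(P[w][:,:2].astype(np.float32)*1000);print("white",x,y,r,np.median(P[w][:,2]))
dark=(C.max(1)<90)&(P[:,2]>.07); Q=P[dark]; print("ring z",np.percentile(Q[:,2],[5,50,95]))
q=Q[:,:2]-c; rr=np.hypot(*q.T); s=(rr>.0245)&(rr<.033); 
a=np.degrees(np.arctan2(q[s,1],q[s,0])); print(np.histogram(a,36,(-180,180))[0])
E
```

```text
cap [ 0.43725008 -0.13725721  0.10947305] [ 0.43617281 -0.1363912   0.10839755]
white 435.0220642089844 -136.60104370117188 18.75145721435547 0.08739767488007463
ring z [0.07750922 0.08899703 0.09045816]
[21 23 28 25  0  0  0  0  0  0  2  4  0  2  0  5 45 50 24 25 45 22  0  0
  0  0  0  0  0  0  0  1  1  1 19 27]
```

View pics/o2.png

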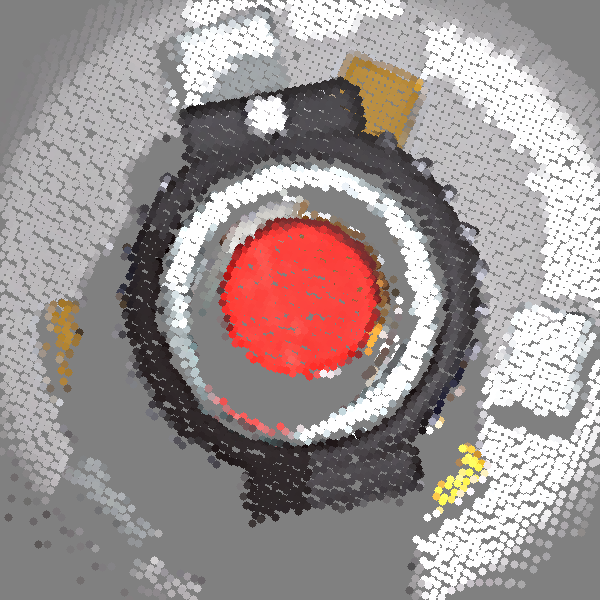

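Ring: centre (0.436,-0.1365), wing direction at yaw of about +10°, grip z about 0.0795. I'll check how much wrist range the turn has.

```bash
python3 - <<'E'
from h import *
s=arm.get_state(); print(s["q"],s["eef_pos"],s["ee_rot"])
R=Ro.from_euler("xyz",s["ee_rot"]).as_matrix()
print(R.T@(np.array([.436,-.1365,.0625])-s["eef_pos"])/.025)
E
```

```text
[ 1.42295805e-01 -5.63095717e-03 -4.41474195e-01 -6.66619916e-05
 -1.13477734e+00  1.00820211e+00] [ 0.43991669 -0.13071099  0.22661757] [-3.14144779e+00 -1.16431473e-04 -4.20326570e-01]
[-0.04930459  0.27628505  6.56465705]
```

The plan is tool yaw -80°, a turn of +11.2 units, then clockwise (positive tool z). Joint 6 goes from about 0 to -1.5, which is well within range.

```bash
python3 -m crank '[[[0,0.1,0.5,2],[-0.05,0.2,1,4],[-0.05,0.28,1.5,6],[-0.05,0.28,2,8],[-0.05,0.28,2,10],[-0.05,0.28,2,11.2],[-0.05,0.28,2,11.2],[-0.05,0.28,2,11.2]]]'
python3 - <<'E'
from h import *
s=arm.get_state(); print(s["t"],s["eef_pos"],s["ee_rot"])
im,d=arm.grab_frame("wrist"); np.savez("w2.npz",im=im,d=d,p=s["eef_pos"],r=s["ee_rot"])
c=np.array([.436,-.1365]); P,C=ortho("w2.npz",c,"pics/o3.png",.04)
red=(C[:,0]>120)&(C[:,1]<70)&(P[:,2]>.105); print("cap",(P[red].min(0)+P[red].max(0))/2,np.percentile(P[red][:,2],90))
R=Ro.from_euler("xyz",s["ee_rot"]).as_matrix()
print(R.T@(np.array([.436,-.1365,.0625])-s["eef_pos"])/.025)
E
```

```text
t: 3.52
eef_pos: [0.4358, -0.137, 0.1766]
ee_rot: [-3.141, 0.0, -1.396]
force: [-0.4, -1.3, 0.5]
width: 0.0876
gripper_force: 0.0
3.525 [ 0.43582096 -0.1370365   0.17660438] [-3.14147219e+00  2.89189022e-05 -1.39605072e+00]
cap [ 0.43607498 -0.13647769  0.10815736] 0.11028869957914807
[-0.01975592 -0.01023356  4.56417714]
```

View pics/o3.png

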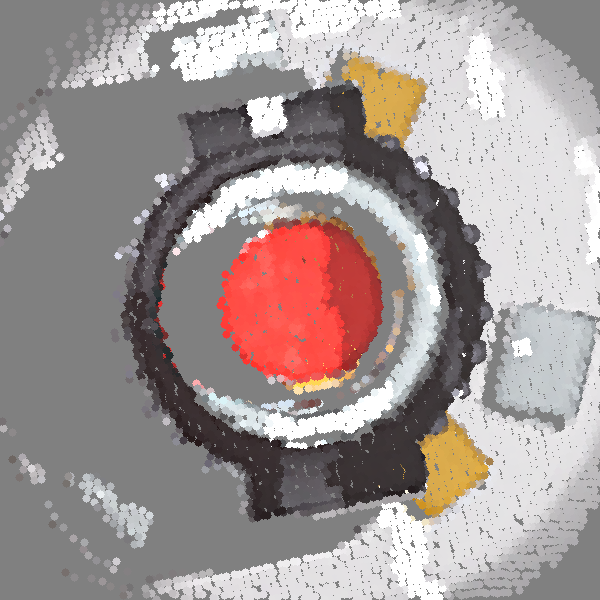

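The map confirms the wings at yaw of about 10° and the centre at the TCP, so I'll descend and grip.

```bash
python3 -m crank '[[[0,0,1.2,0],[0,0,2.4,0],[0,0,3.4,0],[0,0,4.1,0],[0,0,4.55,0],[0,0,4.55,0],[0,0,4.55,0]]]' 0
python3 -m crank '[[[0,0,0,0],[0,0,0,0],[0,0,0,0],[0,0,0,0],[0,0,0,0],[0,0,0,0],[0,0,0,0],[0,0,0,0]]]' 0.7 40
```

```text
t: 4.45
eef_pos: [0.4362, -0.1374, 0.0634]
ee_rot: [-3.141, -0.0, -1.399]
force: [0.4, -0.4, 1.2]
width: 0.0875
gripper_force: 0.0
t: 5.45
eef_pos: [0.4368, -0.1373, 0.0631]
ee_rot: [-3.14, -0.0, -1.399]
force: [4.7, 1.4, -2.3]
width: 0.0557
gripper_force: 40.0
```

Gripped at 56 mm. Next is the clockwise turn to about 84°.

```bash
python3 -m crank '[[[0,0,0,1.5],[0,0,0,3],[0,0,0,4.5],[0,0,0,6],[0,0,0,7.5],[0,0,0,9],[0,0,0,10.5],[0,0,0,12],[0,0,0,13.5],[0,0,0,15],[0,0,0,16.3],[0,0,0,16.8]]]'
python3 -m crank '[[[0,0,0,0],[0,0,0,0],[0,0,0,0]]]'
python3 -c "
from h import *
s=arm.get_state();print(s['moment'],s['q'])"
```

```text
t: 6.95
eef_pos: [0.435, -0.1364, 0.063]
ee_rot: [3.14, -0.001, -2.866]
force: [-4.9, 12.3, 10.0]
width: 0.0558
gripper_force: 40.4
t: 7.32
eef_pos: [0.435, -0.1364, 0.063]
ee_rot: [3.14, -0.001, -2.863]
force: [-3.9, 11.4, 8.1]
width: 0.0561
gripper_force: 40.2
[4.46606264 1.03212193 1.116099  ] [ 0.12938736  0.18270508 -0.66996833 -0.00161968 -0.71911496 -1.42065056]
```

The tool turned 1.46 rad and is now pressing on the stop. I'll open, rise and look.

```bash
python3 -m crank '[[[0,0,0,0],[0,0,0,0],[0,0,0,0],[0,0,0,0],[0,0,0,0],[0,0,0,0]]]' 0
python3 -m crank '[[[0,0,-0.5,0],[0,0,-1.5,0],[0,0,-3,0],[0,0,-4.5,0],[0,0,-4.5,0],[0,0,-4.5,0]]]'
python3 - <<'E'
from h import *
s=arm.get_state(); print(s["t"])
im,d=arm.grab_frame("wrist"); np.savez("w3.npz",im=im,d=d,p=s["eef_pos"],r=s["ee_rot"])
c=np.array([.436,-.1365]); P,C=ortho("w3.npz",c,"pics/o4.png",.04)
red=(C[:,0]>120)&(C[:,1]<70)&(P[:,2]>.105); print("cap",(P[red].min(0)+P[red].max(0))/2,np.percentile(P[red][:,2],90))
E
```

```text
t: 8.07
eef_pos: [0.4356, -0.1375, 0.0628]
ee_rot: [3.142, -0.0, -2.865]
force: [0.9, 0.3, -1.0]
width: 0.0877
gripper_force: 0.0
t: 8.82
eef_pos: [0.4354, -0.1373, 0.1756]
ee_rot: [3.141, 0.001, -2.865]
force: [0.1, -0.0, -0.1]
width: 0.0879
gripper_force: 0.0
8.825
cap [ 0.43557792 -0.13653914  0.10835023] 0.11031890280895948
```

View pics/o4.png

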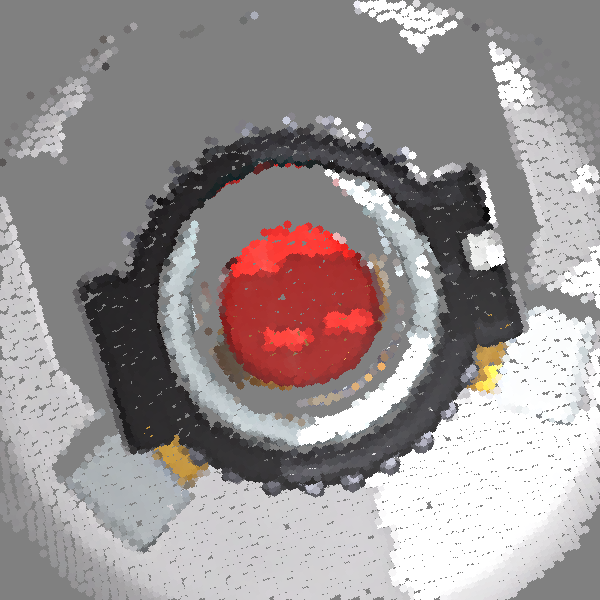

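The mark and wing now point right at (485,250). The ring turned about 84°, from 10° left of up to 74° right, and stayed there after release, so it is locked. The vial is centred and at the same height, so I'll hand in.

```bash
python3 -c "
from station import arm
print(arm.job_done())"
```

```text
the job is handed in; nothing more can be done
None
```

The job is handed in: the red-capped vial's ring was turned clockwise about 84° and stayed there after release, the vial stands centred in its seat, and the arm never went down to the green ring; the hand-in returned no verdict.

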